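# Carry a lopsided table caddy level to its serving tray

## Task

Get the black serving tray ready for laying the next table. First move the white cup, which stands where the caddy belongs, to the back of the tray and stand it midway between the jug and the ice pail; then fetch the wooden caddy and set it down gently in the middle of the tray's front half, lengthwise along the tray. One of its two jars is full of iron chopstick rests and the other nearly empty, and you cannot see which: try the weight by raising the caddy just off the table, shift your grip along the handle to the balance point, and carry it level once it is up, without clamping the hollow bamboo handle hard, upsetting the jars or disturbing anything else.

Things in the scene. Friction and masses are not known exactly. Their poses are not given: they have to be found in the camera images.
- tray: Black oblong serving tray, 310 (x) x 410 (y) mm, rim 18 mm high, 8 mm thick, floor 6 mm above the table; it does not move. Origin under its centre on the table; x points to its back (away from the robot), y left along its length, z up. Jug and ice pail stand side by side in its back half, either one on the left.
- tray_front (a point): Middle of the tray's front half, on its floor: the caddy's place (65 mm in front of the tray's centre). The axes are the tray's.
- tray_back (a point): Midway between the jug and the ice pail, on the tray's floor: the cup's place (80 mm behind the tray's centre). The axes are the tray's.
- cup: White tall handleless tea cup, 62 mm across and 78 mm high (nearly straight sides above 40 mm, foot 48 mm), 160 g, upright, loose, standing in the front half of the tray. Origin at the centre of its underside, z up.
- caddy: Dark wooden table caddy: open box 200 mm long (its x) by 72 mm wide (its y), walls 32 mm high, an upright board 9 mm thick and 148 mm high at each end, between them a bamboo handle along x over the middle. Origin at the centre of its underside, z up. Loaded 0.6 to 0.75 kg; the balance point lies 30 to 45 mm from the middle towards the fuller jar, about 85 mm below the handle.
- caddy_handle (a point): Middle of the handle, 135 mm above the caddy's underside, axes as the caddy's. Polished, slippery hollow bamboo tube along x, 22 mm thick, 182 mm long between the boards; it cracks if pinched with more than about 90 N. A pinch of 30 to 70 N bears the weight but does not stop the caddy from swinging heavy end down about the pinch, unless it is near the balance point.
- caddy_end_a (a point): Underside of the caddy at its +x end, middle of the edge, 100 mm from its origin.
- caddy_end_b (a point): Underside of the caddy at its -x end, middle of the edge, 100 mm from its origin.
- jar_a: Brown lidded jar, 56 mm across, 88 mm high with its knob, loose in an end bay of the caddy, 62 mm from its middle, on a floor 8 mm thick. Its double jar_b stands in the other end bay. They hold cast-iron chopstick rests: one is full (about 0.5 kg), the other nearly empty (about 0.06 kg); either may be at either end. Origin at the centre of its underside, z up.
- jar_b: Brown lidded jar like jar_a, in the caddy's other end bay. Origin at the centre of its underside, z up.
- jug: Beige insulated jug, 104 mm across, 208 mm high, grip on one side reaching 87 mm from its axis towards the back, standing in the back half of the tray 137 mm left or right of its middle; leave it alone. Origin at the centre of its underside.
- bucket: Steel ice pail with cream lid, 116 mm across, 144 mm high, standing in the back half of the tray on the other side; leave it alone. Origin at the centre of its underside.
- beer_bottle: Brown glass bottle, 60 mm across, 235 mm high, standing close to the far long side of the caddy; leave it alone. Origin at the centre of its underside.
- sake_bottle: Pale frosted bottle, 74 mm across, 285 mm high, standing far back between caddy and tray; leave it alone. Origin at the centre of its underside.
- tumbler_1: Glass tumbler, 65 mm across, 115 mm high, close to the near long side of the caddy; leave it alone. Origin at the centre of its underside.
- tumbler_2: Glass tumbler like tumbler_1, on the table just left of the tray, between it and the caddy; leave it alone. Origin at the centre of its underside.
- carton: Cream gable-top drink carton, 75 x 75 mm, 213 mm high, near the far left corner of the caddy; leave it alone. Origin at the centre of its underside.
- saucer: Blue ceramic saucer, 100 mm across, 22 mm high, beyond the left end of the caddy; leave it alone. Origin at the centre of its underside.
Things that resemble listed ones, but are neither listed nor needed, are in the scene too. What is shaped like the jar_b but yellow is not meant. What is shaped like the cup but orange is not meant.

How it is judged:
On the way, in this order (a step that is already met when the one before it is completed fails the run):
1. the cup stands upright between the jug and the ice pail, let go (horizontal distance between cup and tray_back below 0.035 m and angle between cup's own z axis and vertical below 0.1 rad and z of cup in the frame of tray below 0.012 m and contact force between the fingers and cup below 0.05 N), for 0.2 s.
2. the caddy is lifted clear of the table at both ends, level (height (world z) of each of caddy_end_a, caddy_end_b above 0.02 m and angle between caddy's own z axis and vertical below 0.12 rad), for 0.2 s.
At the end, for the whole second after the job is handed in: Cup upright on the tray floor within 35 mm of midway between jug and pail; caddy flat on the tray floor, its middle within 30 mm of the middle of the front half, its length within 0.15 rad of the tray's long side, both jars upright in their bays; cup and caddy let go and at rest (all of step 1 and linear speed of each of cup, caddy below 0.02 m/s and horizontal distance between caddy and tray_front below 0.03 m and angle between the x axis of caddy and the y axis of tray, either way round below 0.15 rad and angle between caddy's own z axis and vertical below 0.04 rad and z of caddy in the frame of tray below 0.012 m and contact force between the fingers and caddy below 0.05 N and distance between each of jar_a, jar_b and caddy below 0.075 m and angle between each of jar_a, jar_b's own z axis and vertical below 0.1 rad); the robot touches nothing.
It fails at once if the caddy is carried off level: tilted more than 0.12 rad while both its ends are more than 20 mm above the table (height (world z) of each of caddy_end_a, caddy_end_b above 0.02 m and angle between caddy's own z axis and vertical above 0.12 rad).
It fails at once if the caddy is tipped more than 0.35 rad, even during a trial lift, or the cup more than 0.5 rad (angle between caddy's own z axis and vertical above 0.35 rad or angle between cup's own z axis and vertical above 0.5 rad).
It fails at once if the caddy is dropped or banged down on the tray (comes down the last 40 mm faster than 0.35 m/s, or presses on it with more than 80 N) (contact force between caddy and tray above 80 N or (horizontal distance between caddy and tray_front below 0.15 m and z of caddy in the frame of tray below 0.046 m and linear speed of caddy above 0.35 m/s)).
It fails at once if the bamboo handle is crushed (the two fingers together press on the caddy with more than 200 N) (contact force between the fingers and caddy above 200 N).
It fails at once if another thing on the table or tray (jug, pail, bottles, tumblers, carton, saucer) is pushed more than 25 mm or tipped over (distance of any of jug, bucket, beer_bottle, sake_bottle, tumbler_1, tumbler_2, carton, saucer from where it was at the start of the episode above 0.025 m or angle between any of jug, bucket, beer_bottle, sake_bottle, tumbler_1, tumbler_2, carton, saucer's own z axis and vertical above 0.3 rad).
It also fails if it takes over 72 s, if anything falls off the work surface, if the arm or the gripper's body presses on something with over 40 N, if the wrist force passes 120 N, or if a joint passes its speed limit or range.

## Robot

A 6-joint arm with a two-finger parallel gripper is mounted at the origin on the work surface. World frame = base frame: x ahead of the robot, y to its left, z up, the work surface at z = 0. Lengths are in m, angles in rad, forces in N, time in s.
With the tool pointing down it reaches from about 0.35 to 0.975 m from the base axis. Payload 4.9 kg.
Tool frame: the origin (TCP) lies at the very end of the fingers, on their centre line; the grasp point (between the pads) lies 19 mm behind it; y points along the fingers, z is the direction in which the jaws open and shut, and the axes are right-handed (so a half turn about y gives the same grasp; the last joint's range is limited). The gripper opens to 85 mm and grips with 20 to 120 N. Pads are 22 mm wide; open, the fingers measure 114 mm over their backs; the gripper's body (76 mm by 85 mm) begins 54 mm behind the grasp point. The pads swing forward as they close: fully open they stand 13 mm farther back than shut.
Start: joints at [-1.451, 0.053, 1.613, -0, 1.476, -0.119], TCP at [0.148, -0.607, 0.231] pointing down, gripper open.
Joint ranges: [-3.01, 3.01], [-1.01, 2.22], [0.06, 2.58], [-1.02, 4.17], [0.09, 2.62], [-3.14, 3.14]. Speed limits (rad/s): [2.57, 2.57, 3.14, 3.14, 3.14, 3.14].

## Interface

Orientations are given as a rotation vector (axis times angle).
In Python, from station import monitor, viewer, ticket gives the robot as it stands.
- The arm moves only by the tool servo_tool, never from a script. Its argument "commands" is one flat list of numbers, 7 for each row, row after row: the turn, a rotation vector about the tool's x, y, z in rad, then the shift along the tool's x, y, z in cm, then the opening, from 0 (shut) to 1 (fully open). In form: [rx, ry, rz, dx, dy, dz, claw, rx, ry, rz, dx, dy, dz, claw, ...]. A call has 1 to 20 rows; each row shifts and turns the pose as measured when the row begins, along the tool's axes as they then stand; what a row does not reach is not made up. A row lasts 1/10 s, in which the tool goes at most 50 mm and 8.59 degrees, less where a joint would pass 70% of its speed; a pose out of reach is approached as far as the arm can. A call is refused whole if a number of a shift passes 5 or a number of a turn 0.15, either way. A call with a gripper value outside its range is refused whole. The fingers move at their own pace and stop on an object; "grip_force" is the grip in N (left out, the last holds). Time passes only in rows, so rows that do not move let the fingers close. It gives the time, the measured TCP pose, the force and the opening at its end, in the units of the state.
- monitor.get_obs(): the state, without advancing time (a new reading comes with each control period).
- viewer.get_image(name): name is "scene" or "top"; returns a dict with "frame" (400x640x3 uint8, red, green, blue), "depth" (400x640 float32, m along the optical axis (not along the pixel's ray), 0 where there is no reading), "camera_matrix" (3x3 intrinsics, pixels), "cam_to_world" (4x4, takes a point from camera to world coordinates). Camera axes: x right, y down, z forward; pixel columns grow to the right and rows downward; lengths in m; the calibration is good to about 2 mm. A picture is of the moment at which its call begins.
- ticket.finish_job(): hands the job in, once; it reports no verdict.
The state is a dict: "t": time; "q": joint angles; "dq": joint speeds; "effort": joint torques, N m; "tool_pos": TCP position; "tool_rot": TCP orientation; "contact_force": force on the tool from outside, world axes, zero at the start; "wrist_torque": the same for the moment, N m; "opening": finger opening in m.
Only numpy, scipy, OpenCV 4.12 (cv2) and the standard library are available. Lean on these libraries where they do the work, as an engineer would, in place of code of your own. Each camera call takes 0.05 s, during which the arm holds its last target.

## Working session

There is one attempt and no reset: what is moved stays moved. The work goes in short steps, Python scripts to look and compute and a tool call to move; the robot and the scene stay as the last step left them, time stands still between calls to the robot, and variables do not carry over. Pictures are saved under pics/ and viewed, and the job is handed in when it is done.

Besides the shell and the picture viewer there is one more tool, called after "Call:" by a JSON object that holds its "api" and its "payload". servo_tool: Moves the arm, as the interface text tells. Its arguments: {"type":"object","properties":{"commands":{"type":"array","items":{"type":"number"}},"grip_force":{"type":"number"}},"required":["commands"]}

```bash
mkdir -p pics; ls
cat > h.py <<'E'
import numpy as np, cv2
from station import monitor, viewer, ticket
def cap(n):
    im=viewer.get_image(n); return im
def pts(im):
    d=im['depth'];K=im['camera_matrix'];T=im['cam_to_world']
    v,u=np.mgrid[:d.shape[0],:d.shape[1]]
    P=np.stack([(u-K[0,2])*d/K[0,0],(v-K[1,2])*d/K[1,1],d],-1)
    W=P@T[:3,:3].T+T[:3,3]; W[d==0]=np.nan
    return W
E
python3 - <<'E'
from h import *
for n in('scene','top'):
    im=cap(n); cv2.imwrite(f'pics/{n}0.png',im['frame'][...,::-1]); np.savez(f'{n}0.npz',**im); print(im['cam_to_world'].round(3))
o=monitor.get_obs(); print(o)
E
```

```text
pics
[[-0.695  0.61  -0.381  0.974]
 [ 0.719  0.586 -0.373  0.509]
 [-0.004 -0.533 -0.846  1.133]
 [ 0.     0.     0.     1.   ]]
[[ 0.015 -0.997  0.074  0.439]
 [-1.    -0.014  0.013  0.063]
 [-0.012 -0.074 -0.997  1.322]
 [ 0.     0.     0.     1.   ]]
{'t': 0.1, 'q': array([-1.45099420e+00,  5.32679666e-02,  1.61417377e+00,  8.48780162e-06,
        1.47599322e+00, -1.19007766e-01]), 'dq': array([-0.00014853, -0.00110344, -0.00367964, -0.00122071,  0.00076591,
        0.001103  ]), 'effort': array([ 7.18236006e-04, -3.94906104e+01, -3.71365464e+01, -5.70278289e-06,
        3.94873510e-03, -7.34850516e-06]), 'tool_pos': array([ 0.14777112, -0.60669473,  0.23018994]), 'tool_rot': array([-0.25129814,  2.09659413, -2.09270747]), 'contact_force': array([-0.43976211, -0.06405001,  0.81513104]), 'wrist_torque': array([-0.06135028, -0.01959012,  0.0361611 ]), 'opening': 0.08552068760723308}
```

View pics/top0.png

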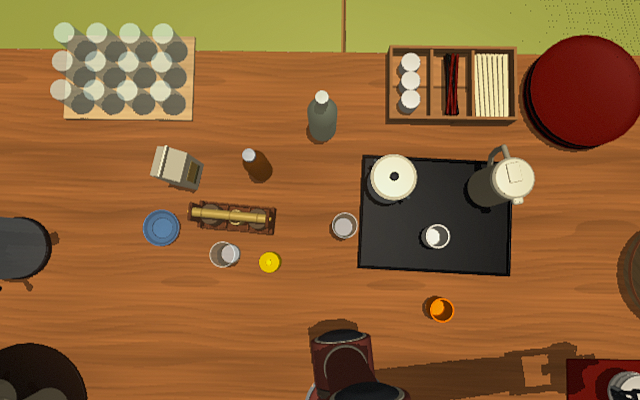

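View pics/scene0.png

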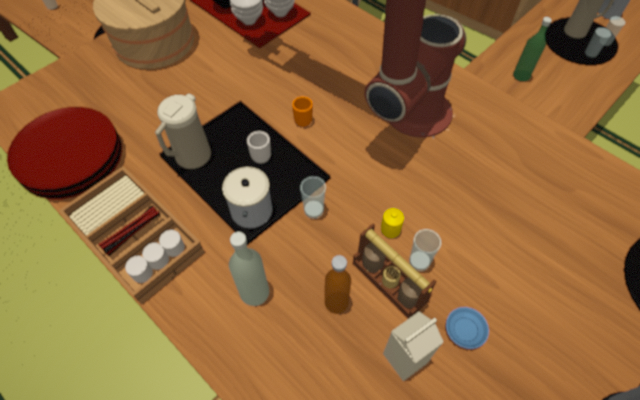

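The top view shows the white cup at (436,236) on the tray, and the orange one at (441,309) is the decoy. The caddy is at (232,217), with the yellow decoy jar at (269,262). The pail is back-left at (393,178) and the jug back-right at (512,180). Next I'll measure positions and enlarge crops of the cup and caddy.

Run:
```python
from h import *
im=np.load('top0.npz'); W=pts(im); f=im['frame']
a=cv2.resize(f[130:290,130:330],None,fx=4,fy=4,interpolation=3)[...,::-1]
cv2.imwrite('pics/crop_caddy.png',cv2.resize(a,(800,600)) if a.shape[0]>600 else a)
cv2.imwrite('pics/crop_tray.png',cv2.resize(f[140:330,350:545],(780,600),interpolation=3)[...,::-1])
# tray corners
d=f.sum(2)<75
d[:140]=0;d[290:]=0;d[:,:330]=0;d[:,530:]=0
m=d&(W[...,2]<0.035)
print(m.sum())
P=W[m][:,:2].astype(np.float32)
r=cv2.minAreaRect(P); print('tray',r)
def reg(u0,u1,v0,v1,z0,z1,name):
    w=W[v0:v1,u0:u1].reshape(-1,3); w=w[(w[:,2]>z0)&(w[:,2]<z1)]
    if len(w)<3: print(name,len(w));return
    c,rad=cv2.minEnclosingCircle(w[:,:2].astype(np.float32))
    r=cv2.minAreaRect(w[:,:2].astype(np.float32))
    print(name,len(w),np.round(c,4),round(rad,4),'rect',np.round(r[0],4),np.round(r[1],3),round(r[2],1),'zmax',w[:,2].max().round(3),w[:,2].min().round(3))
reg(415,460,215,258,.07,.1,'cup')
reg(360,425,145,215,.11,.17,'pail')
reg(465,545,140,215,.19,.23,'jug')
reg(180,285,190,245,.115,.16,'caddy tops')
reg(180,285,190,245,.12,.14,'handle')
reg(180,285,190,245,.14,.16,'boards')
reg(205,245,235,275,.1,.13,'tum1')
reg(325,362,205,245,.1,.13,'tum2')
reg(235,275,140,190,.2,.26,'beer')
reg(300,345,80,150,.25,.31,'sake')
reg(145,205,140,195,.19,.23,'carton')
reg(140,182,205,246,.012,.03,'saucer')
reg(250,285,245,280,.07,.1,'yellow')
```

```text
1471
tray ((0.5258059501647949, -0.2301701456308365), (0.40977051854133606, 0.30758342146873474), 87.74419403076172)
cup 168 [ 0.4657 -0.219 ] 0.0313 rect [ 0.4649 -0.219 ] [0.059 0.062] 0.8 zmax 0.093 0.071
pail 1682 [ 0.6097 -0.1   ] 0.0581 rect [ 0.6095 -0.0995] [0.115 0.114] 55.7 zmax 0.156 0.121
jug 1588 [ 0.6098 -0.3658] 0.0719 rect [ 0.6068 -0.3676] [0.109 0.109] 56.1 zmax 0.22 0.19
caddy tops 862 [0.5078 0.3056] 0.1032 rect [0.4825 0.3077] [0.206 0.096] 85.1 zmax 0.154 0.115
handle 123 [0.5053 0.3055] 0.1029 rect [0.5084 0.3052] [0.206 0.045] 85.5 zmax 0.14 0.121
boards 716 [0.509  0.3055] 0.1031 rect [0.5078 0.3056] [0.206 0.044] 85.4 zmax 0.154 0.14
tum1 156 [0.4114 0.3247] 0.0324 rect [0.4114 0.325 ] [0.062 0.064] 1.1 zmax 0.121 0.1
tum2 121 [0.4884 0.0194] 0.0322 rect [0.4883 0.02  ] [0.062 0.062] 45.6 zmax 0.12 0.1
beer 161 [0.6412 0.2451] 0.0155 rect [0.6408 0.2446] [0.03  0.029] 88.2 zmax 0.24 0.201
sake 188 [0.7617 0.0791] 0.0158 rect [0.7613 0.0787] [0.029 0.03 ] 88.1 zmax 0.289 0.251
carton 274 [0.6288 0.45  ] 0.0374 rect [0.6286 0.4492] [0.029 0.075] 77.9 zmax 0.218 0.19
saucer 509 [0.4782 0.514 ] 0.05 rect [0.4794 0.5137] [0.095 0.098] 2.7 zmax 0.029 0.012
yellow 320 [0.3919 0.2122] 0.0263 rect [0.3917 0.2122] [0.049 0.05 ] 0.4 zmax 0.092 0.07
```

View crops.

View pics/crop_caddy.png

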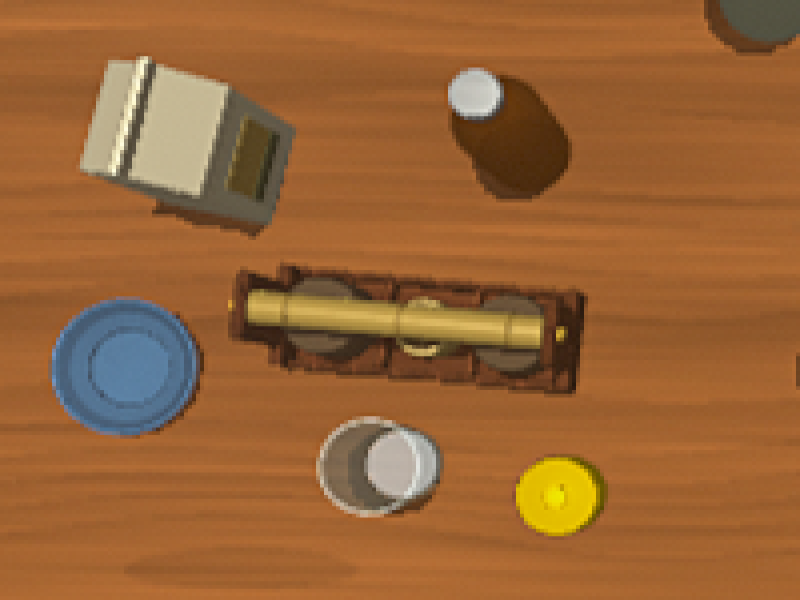

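View pics/crop_tray.png

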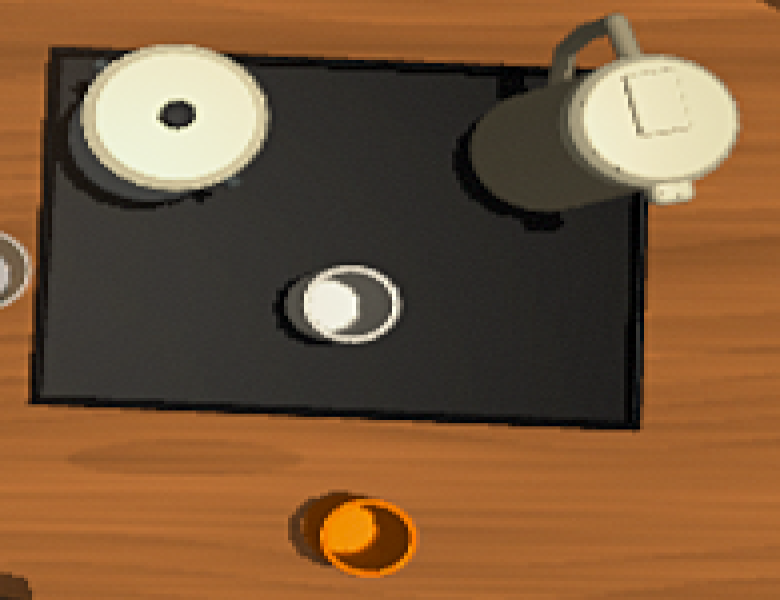

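```bash
cat >> h.py <<'E'
from scipy.spatial.transform import Rotation as Ro
def down(jaw):  # jaw angle of tool z in world xy
    z=np.array([np.cos(jaw),np.sin(jaw),0]);y=np.array([0,0,-1.]);x=np.cross(y,z)
    return Ro.from_matrix(np.stack([x,y,z],1))
def go(p,jaw=None):
    o=monitor.get_obs();R=Ro.from_rotvec(o['tool_rot']);p=np.array(p)
    print('t',o['t'],'pos',o['tool_pos'].round(4),'F',o['contact_force'].round(2),'M',o['wrist_torque'].round(2),'open',round(o['opening'],4),'q',o['q'].round(2))
    print('R',R.as_matrix().round(3).tolist())
    print('shift cm tool',(R.inv().apply(p-o['tool_pos'])*100).round(2))
    if jaw is not None:
        for j in(jaw,jaw+np.pi):
            T=down(j);print('turn',j,(R.inv()*T).as_rotvec().round(3),'shift in final frame cm',(T.inv().apply(p-o['tool_pos'])*100).round(2))
E
python3 -c "
from h import *
go([.466,-.219,.2],0.)"
```

```text
t 0.1 pos [ 0.1478 -0.6067  0.2302] F [-0.44 -0.06  0.82] M [-0.06 -0.02  0.04] open 0.0855 q [-1.45  0.05  1.61  0.    1.48 -0.12]
R [[-0.972, -0.0, 0.237], [-0.237, 0.002, -0.972], [-0.0, -1.0, -0.002]]
shift cm tool [-40.09   3.08 -30.14]
turn 0.0 [ 1.000e-03 -1.332e+00 -1.000e-03] shift in final frame cm [-38.77   3.02  31.82]
turn 3.141592653589793 [2.00e-03 1.81e+00 1.00e-03] shift in final frame cm [ 38.77   3.02 -31.82]
```

Call:
{"api": "servo_tool", "payload": {"commands": [0, -0.148, 0, 0, 0, 0, 1, 0, -0.148, 0, 0, 0, 0, 1, 0, -0.148, 0, 0, 0, 0, 1, 0, -0.148, 0, 0, 0, 0, 1, 0, -0.148, 0, 0, 0, 0, 1, 0, -0.148, 0, 0, 0, 0, 1, 0, -0.148, 0, 0, 0, 0, 1, 0, -0.148, 0, 0, 0, 0, 1, 0, -0.148, 0, 0, 0, 0, 1], "grip_force": 40}}

```text
t: 1.0
tool_pos: [0.1474, -0.6033, 0.2232]
tool_rot: [-1.211, 1.2, -1.183]
contact_force: [0.2, 0.4, -0.3]
opening: 0.0856
```

```bash
python3 -c "
from h import *
go([.466,-.219,.2],-0.04)
im=np.load('top0.npz');W=pts(im)
for u,v in((300,200),(300,280),(450,330),(560,200),(400,255)): print(u,v,np.nanmedian(W[v-3:v+4,u-3:u+4].reshape(-1,3),0).round(4))
"
```

```text
t 1.0 pos [ 0.1474 -0.6033  0.2232] F [ 0.2   0.45 -0.27] M [ 0.01 -0.    0.01] open 0.0856 q [-1.45  0.06  1.62  0.    1.48 -1.47]
R [[0.022, -0.002, 1.0], [-1.0, 0.013, 0.022], [-0.013, -1.0, -0.001]]
shift cm tool [-37.68   2.77  32.71]
turn -0.04 [ 0.002  0.062 -0.013] shift in final frame cm [-39.67   2.32  30.3 ]
turn 3.101592653589793 [-2.000e-02 -3.079e+00 -3.000e-03] shift in final frame cm [ 39.67   2.32 -30.3 ]
300 200 [ 5.615e-01  1.379e-01 -2.000e-04]
300 280 [0.3428 0.1339 0.0004]
450 330 [ 0.2158 -0.2724 -0.0005]
560 200 [ 0.5712 -0.5743 -0.001 ]
400 255 [ 0.4149 -0.1366  0.0051]
```

Call:
{"api": "servo_tool", "payload": {"commands": [0, 0.06, 0, -3.5, -0.2, 3, 1, 0, 0, 0, -3.6, -0.1, 3, 1, 0, 0, 0, -3.6, -0.1, 3, 1, 0, 0, 0, -3.6, 0, 3, 1, 0, 0, 0, -3.6, 0, 3, 1, 0, 0, 0, -3.6, 0, 3, 1, 0, 0, 0, -3.6, 0, 3, 1, 0, 0, 0, -3.6, 0, 3, 1, 0, 0, 0, -3.6, 0, 3, 1]}}

```text
t: 1.9
tool_pos: [0.4321, -0.2795, 0.2259]
tool_rot: [-1.175, 1.257, -1.228]
contact_force: [-0.2, 0.6, 0.1]
opening: 0.0858
```

```bash
python3 -c "
from h import *
go([.466,-.219,.2],-0.04)
"
```

```text
t 1.9 pos [ 0.4321 -0.2795  0.2259] F [-0.19  0.62  0.09] M [-0.05 -0.04 -0.04] open 0.0858 q [-0.73 -0.2   1.86  0.01  1.5  -0.68]
R [[-0.048, -0.004, 0.999], [-0.999, 0.019, -0.048], [-0.019, -1.0, -0.005]]
shift cm tool [-6.16  2.69  3.11]
turn -0.04 [ 0.005 -0.008 -0.019] shift in final frame cm [-6.18  2.59  3.15]
turn 3.101592653589793 [0.03  3.133 0.008] shift in final frame cm [ 6.18  2.59 -3.15]
```

Call:
{"api": "servo_tool", "payload": {"commands": [0.005, -0.008, -0.019, -3, 1, 1.6, 1, 0, 0, 0, -3, 1, 1.5, 1, 0, 0, 0, 0, 1, 0, 1, 0, 0, 0, 0, 0, 0, 1]}}

```text
t: 2.3
tool_pos: [0.4689, -0.2131, 0.1942]
tool_rot: [-1.194, 1.232, -1.231]
contact_force: [-0.3, -0.2, 0.6]
opening: 0.0851
```

```bash
python3 -c "
from h import *
go([.466,-.219,.047],-0.04)
im=cap('scene'); cv2.imwrite('pics/s1.png',im['frame'][...,::-1])
"
```

```text
t 2.3 pos [ 0.4689 -0.2131  0.1942] F [-0.25 -0.21  0.58] M [ 0.06  0.03 -0.01] open 0.0851 q [-0.57 -0.19  1.9   0.    1.43 -0.54]
R [[-0.031, -0.0, 1.0], [-1.0, 0.001, -0.031], [-0.001, -1.0, -0.0]]
shift cm tool [ 0.61 14.72 -0.27]
turn -0.04 [ 0.     0.009 -0.001] shift in final frame cm [ 0.6  14.72 -0.27]
turn 3.101592653589793 [-1.000e-03 -3.132e+00 -0.000e+00] shift in final frame cm [-0.6  14.72  0.27]
```

View pics/s1.png

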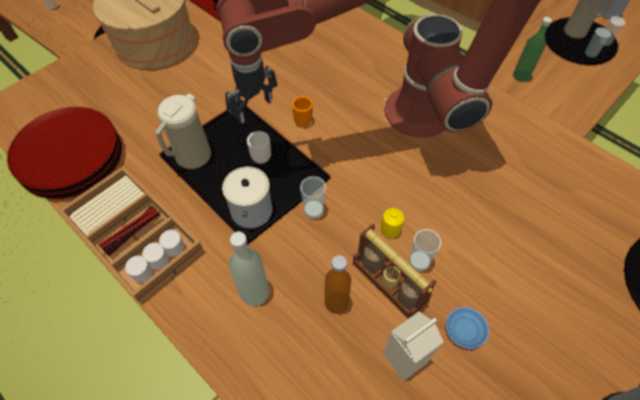

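The gripper hangs at (250,95) above the white cup at (259,148), and the arm is clear of the jug and pail. I'm descending.

Call:
{"api": "servo_tool", "payload": {"commands": [0, 0, 0, 0.6, 3, -0.3, 1, 0, 0, 0, 0, 4, 0, 1, 0, 0, 0, 0, 4, 0, 1, 0, 0, 0, 0, 2.2, 0, 1, 0, 0, 0, 0, 0.8, 0, 1]}}

```text
t: 2.85
tool_pos: [0.4676, -0.2288, 0.0571]
tool_rot: [-1.187, 1.228, -1.25]
contact_force: [-0.2, -0.1, 0.1]
opening: 0.0853
```

```bash
python3 -c "
from h import *
go([.466,-.219,.047],-0.04)
"
```

```text
t 2.85 pos [ 0.4676 -0.2288  0.0571] F [-0.25 -0.11  0.14] M [-0.03  0.   -0.03] open 0.0853 q [-0.6  -0.03  2.   -0.    1.15 -0.56]
R [[-0.041, 0.011, 0.999], [-0.999, -0.008, -0.041], [0.007, -1.0, 0.011]]
shift cm tool [-0.98  1.   -0.21]
turn -0.04 [-0.011 -0.001  0.007] shift in final frame cm [-0.97  1.01 -0.2 ]
turn 3.101592653589793 [-0.012  3.141 -0.017] shift in final frame cm [0.97 1.01 0.2 ]
```

Call:
{"api": "servo_tool", "payload": {"commands": [0, 0, 0, -0.9, 0.5, -0.2, 1, -0.005, 0, 0.004, 0, 0.4, 0, 1, 0, 0, 0, 0, 0, 0, 1]}}

```text
t: 3.15
tool_pos: [0.4658, -0.2215, 0.0489]
tool_rot: [-1.186, 1.235, -1.248]
contact_force: [0.5, 0.2, -0.3]
opening: 0.0857
```

```bash
python3 -c "
from h import *
go([.466,-.219,.047],-0.04)
"
```

```text
t 3.15 pos [ 0.4658 -0.2215  0.0489] F [ 0.47  0.16 -0.29] M [ 0.01 -0.02 -0.05] open 0.0857 q [-0.59 -0.02  2.01 -0.    1.14 -0.54]
R [[-0.044, 0.006, 0.999], [-0.999, -0.004, -0.044], [0.004, -1.0, 0.006]]
shift cm tool [-0.25  0.19  0.01]
turn -0.04 [-0.006 -0.004  0.004] shift in final frame cm [-0.25  0.19  0.01]
turn 3.101592653589793 [-0.006  3.137 -0.01 ] shift in final frame cm [ 0.25  0.19 -0.01]
```

Close with 30 N.

Call:
{"api": "servo_tool", "payload": {"commands": [0, 0, 0, -0.2, 0.1, 0, 1, 0, 0, 0, 0, 0, 0, 0.6, 0, 0, 0, 0, 0, 0, 0.5, 0, 0, 0, 0, 0, 0, 0.3, 0, 0, 0, 0, 0, 0, 0.3, 0, 0, 0, 0, 0, 0, 0.3], "grip_force": 30}}

```text
t: 3.75
tool_pos: [0.4684, -0.2206, 0.0518]
tool_rot: [-1.185, 1.229, -1.253]
contact_force: [-0.3, -0.5, -3.0]
opening: 0.0602
```

Call:
{"api": "servo_tool", "payload": {"commands": [0, 0, 0, 0, -1, 0, 0.3, 0, 0, 0, 0, -1, 0, 0.3, 0, 0, 0, 0, -1, 0, 0.3, 0, 0, 0, 0, 0, 0, 0.3]}}

```text
t: 4.15
tool_pos: [0.4677, -0.2202, 0.0841]
tool_rot: [-1.185, 1.229, -1.252]
contact_force: [0.4, 0.0, -1.3]
opening: 0.0608
```

```bash
python3 -c "
from h import *
go([.606,-.233,.08],-0.04)
im=cap('scene'); cv2.imwrite('pics/s2.png',cv2.resize(im['frame'][60:260,130:380],None,fx=3,fy=3)[...,::-1])
"
```

```text
t 4.15 pos [ 0.4677 -0.2202  0.0841] F [ 0.45  0.03 -1.35] M [-0.01  0.04  0.02] open 0.0608 q [-0.58 -0.08  2.   -0.    1.21 -0.54]
R [[-0.044, 0.011, 0.999], [-0.999, -0.008, -0.044], [0.007, -1.0, 0.012]]
shift cm tool [ 0.68  0.58 13.86]
turn -0.04 [-0.012 -0.004  0.007] shift in final frame cm [ 0.73  0.41 13.87]
turn 3.101592653589793 [-0.011  3.138 -0.018] shift in final frame cm [ -0.73   0.41 -13.87]
```

View pics/s2.png

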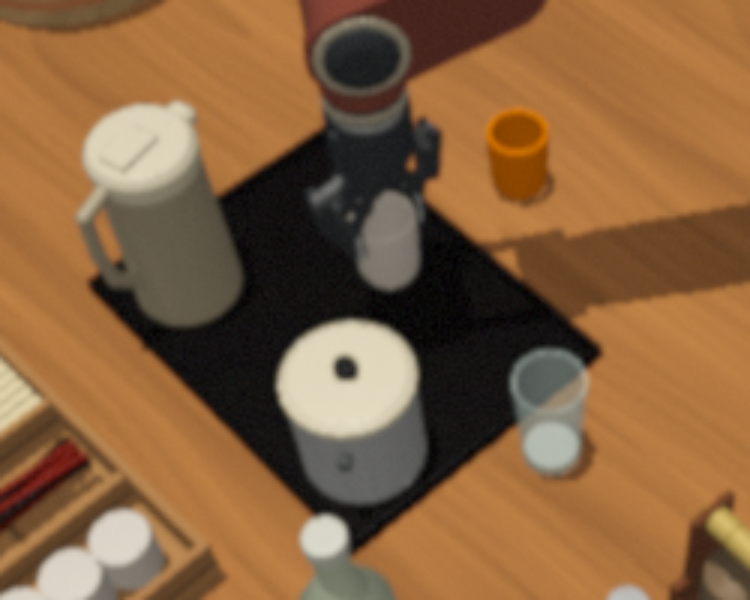

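Call:
{"api": "servo_tool", "payload": {"commands": [-0.01, 0, 0.007, 0.2, 0, 1.2, 0.3, 0, 0, 0, 0.2, 0, 2, 0.3, 0, 0, 0, 0.1, 0, 2, 0.3, 0, 0, 0, 0.1, 0, 2, 0.3, 0, 0, 0, 0, 0, 2, 0.3, 0, 0, 0, 0, 0, 2, 0.3, 0, 0, 0, 0, 0, 1.2, 0.3, 0, 0, 0, 0, 0, 0.5, 0.3, 0, 0, 0, 0, 0, 0, 0.3]}}

```text
t: 5.1
tool_pos: [0.5989, -0.2312, 0.0808]
tool_rot: [-1.189, 1.246, -1.238]
contact_force: [-0.5, -0.6, -0.6]
opening: 0.0601
```

```bash
python3 -c "
from h import *
go([.604,-.233,.0525],-0.04)
"
```

```text
t 5.1 pos [ 0.5989 -0.2312  0.0808] F [-0.55 -0.61 -0.56] M [-0.03  0.03 -0.06] open 0.0601 q [-0.48  0.23  1.68  0.    1.24 -0.44]
R [[-0.044, -0.003, 0.999], [-0.999, 0.002, -0.044], [-0.002, -1.0, -0.004]]
shift cm tool [0.16 2.83 0.53]
turn -0.04 [ 0.004 -0.004 -0.002] shift in final frame cm [0.16 2.83 0.52]
turn 3.101592653589793 [0.004 3.137 0.006] shift in final frame cm [-0.16  2.83 -0.52]
```

Call:
{"api": "servo_tool", "payload": {"commands": [0, 0, 0, 0.1, 0.7, 0.5, 0.3, 0, 0, 0, 0, 0.7, 0, 0.3, 0, 0, 0, 0, 0.7, 0, 0.3, 0, 0, 0, 0, 0.5, 0, 0.3, 0, 0, 0, 0, 0, 0, 0.3]}}

```text
t: 5.6
tool_pos: [0.602, -0.2324, 0.0519]
tool_rot: [-1.189, 1.248, -1.238]
contact_force: [0.1, 0.4, 0.1]
opening: 0.0606
```

```bash
python3 -c "
from h import *
go([.606,-.233,.0525],-0.04)
"
```

```text
t 5.6 pos [ 0.602  -0.2324  0.0519] F [0.11 0.35 0.13] M [-0.01 -0.24  0.05] open 0.0606 q [-0.48  0.27  1.69  0.    1.19 -0.44]
R [[-0.045, -0.005, 0.999], [-0.999, 0.003, -0.045], [-0.003, -1.0, -0.005]]
shift cm tool [ 0.05 -0.06  0.4 ]
turn -0.04 [ 0.005 -0.005 -0.003] shift in final frame cm [ 0.05 -0.06  0.4 ]
turn 3.101592653589793 [0.004 3.136 0.008] shift in final frame cm [-0.05 -0.06 -0.4 ]
```

Call:
{"api": "servo_tool", "payload": {"commands": [0, 0, 0, 0, 0, 0, 0.7, 0, 0, 0, 0, 0, 0, 0.8, 0, 0, 0, 0, 0, 0, 1, 0, 0, 0, 0, 0, 0, 1, 0, 0, 0, 0, 0, 0, 1]}}

```text
t: 6.1
tool_pos: [0.6025, -0.2328, 0.0533]
tool_rot: [-1.189, 1.246, -1.24]
contact_force: [0.4, 0.1, -0.1]
opening: 0.0855
```

```bash
python3 -c "
from h import *
go([.604,-.233,.25],-0.04)
im=cap('scene'); cv2.imwrite('pics/s3.png',cv2.resize(im['frame'][60:260,130:380],None,fx=3,fy=3)[...,::-1])
"
```

```text
t 6.1 pos [ 0.6025 -0.2328  0.0533] F [ 0.43  0.08 -0.15] M [-0.03 -0.01  0.03] open 0.0855 q [-0.48  0.27  1.69  0.    1.19 -0.44]
R [[-0.045, -0.003, 0.999], [-0.999, 0.002, -0.045], [-0.002, -1.0, -0.004]]
shift cm tool [ -0.03 -19.67   0.08]
turn -0.04 [ 0.004 -0.005 -0.002] shift in final frame cm [ 1.000e-02 -1.967e+01  1.500e-01]
turn 3.101592653589793 [3.000e-03 3.136e+00 6.000e-03] shift in final frame cm [-1.000e-02 -1.967e+01 -1.500e-01]
```

View pics/s3.png

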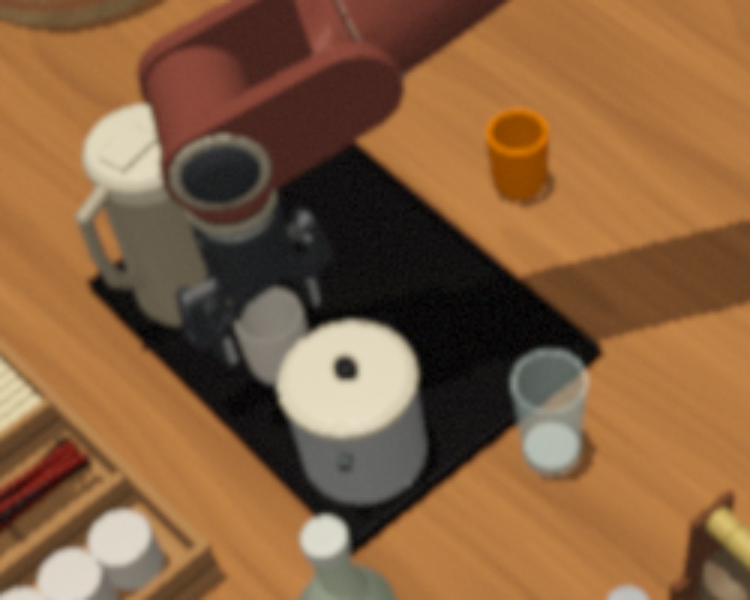

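The cup stands free between the open fingers, so I'm rising.

Call:
{"api": "servo_tool", "payload": {"commands": [0, 0, 0, 0, -1, 0, 1, 0, 0, 0, 0, -1.5, 0, 1, 0, 0, 0, 0, -2, 0, 1, 0, 0, 0, 0, -2, 0, 1, 0, 0, 0, 0, -3, 0, 1, 0, 0, 0, 0, -3, 0, 1, 0, 0, 0, 0, -3, 0, 1, 0, 0, 0, 0, -3, 0, 1]}}

```text
t: 6.95
tool_pos: [0.6013, -0.2322, 0.2487]
tool_rot: [-1.19, 1.249, -1.237]
contact_force: [0.2, 0.3, -0.2]
opening: 0.0853
```

```bash
python3 -c "
from h import *
go([.508,.3055,.25],-0.075)
im=cap('top'); cv2.imwrite('pics/t4.png',im['frame'][...,::-1])
W=pts(im)
"
```

```text
t 6.95 pos [ 0.6013 -0.2322  0.2487] F [ 0.2   0.29 -0.18] M [-0.03 -0.05 -0.02] open 0.0853 q [-0.48  0.09  1.54  0.    1.51 -0.44]
R [[-0.045, -0.007, 0.999], [-0.999, 0.004, -0.045], [-0.003, -1.0, -0.007]]
shift cm tool [-53.29   0.13 -11.76]
turn -0.075 [ 0.007  0.03  -0.003] shift in final frame cm [-52.92  -0.13 -13.33]
turn 3.066592653589793 [-0.005 -3.112 -0.011] shift in final frame cm [52.92 -0.13 13.33]
```

View pics/t4.png

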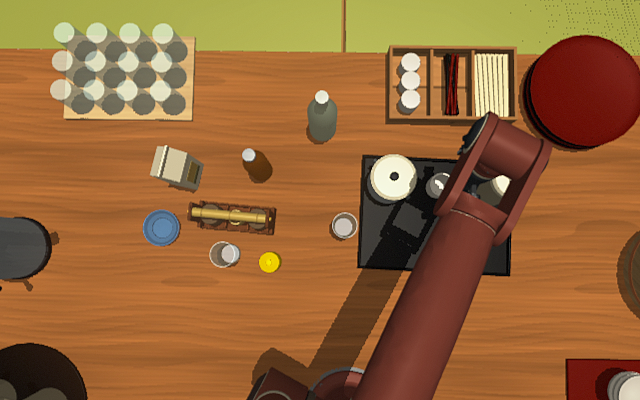

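Call:
{"api": "servo_tool", "payload": {"commands": [0, 0, 0, -3, 0, -3, 1, 0, 0, 0, -4, 0, -3, 1, 0, 0, 0, 0, -4, 0, -3, 1, 0, 0, 0, -4.5, 0, -1.5, 1, 0, 0.03, 0, -4.5, 0, 0, 1, 0, 0, 0, -4.5, 0, 0, 1, 0, 0, 0, -4.5, 0, 0, 1, 0, 0, 0, -4.5, 0, 0, 1, 0, 0, 0, -4.5, 0, 0, 1, 0, 0, 0, -4.5, 0, 0, 1, 0, 0, 0, -4, 0, 0, 1, 0, 0, 0, -2, 0, 0, 1], "grip_force": 45}}

```text
validation failed for argument at $.co...
```

```bash
python3 -c "
from h import *
go([.508,.3055,.2],-0.075)
"
```

```text
t 7.0 pos [ 0.6038 -0.2335  0.2563] F [1.35 0.78 4.52] M [ 0.   -0.08 -0.02] open 0.0853 q [-0.48  0.09  1.53  0.    1.52 -0.44]
R [[-0.045, 0.003, 0.999], [-0.999, -0.001, -0.045], [0.001, -1.0, 0.003]]
shift cm tool [-53.42   5.53 -12.03]
turn -0.075 [-0.003  0.03   0.001] shift in final frame cm [-53.03   5.63 -13.6 ]
turn 3.066592653589793 [ 2.000e-03 -3.112e+00  4.000e-03] shift in final frame cm [53.03  5.63 13.6 ]
```

Call:
{"api": "servo_tool", "payload": {"commands": [0, 0, 0, -3, 0, -3, 1, 0, 0, 0, -4, 0, -3, 1, 0, 0, 0, -4, 0, -3, 1, 0, 0, 0, -4.5, 0, -1.5, 1, 0, 0.03, 0, -4.5, 0, 0, 1, 0, 0, 0, -4.5, 0, 0, 1, 0, 0, 0, -4.5, 0, 0, 1, 0, 0, 0, -4.5, 0, 0, 1, 0, 0, 0, -4.5, 0, 0, 1, 0, 0, 0, -4.5, 0, 0, 1, 0, 0, 0, -4, 0, 0, 1, 0, 0, 0, -2, 0, 0, 1], "grip_force": 45}}

```text
t: 8.2
tool_pos: [0.5306, 0.2694, 0.2736]
tool_rot: [-1.145, 1.243, -1.29]
contact_force: [-0.9, 0.6, 0.0]
opening: 0.085
```

```bash
python3 -c "
from h import *
go([.508,.3055,.2],-0.075)
"
```

```text
t 8.2 pos [0.5306 0.2694 0.2736] F [-0.87  0.6   0.  ] M [-0.    0.01  0.  ] open 0.085 q [ 0.35 -0.06  1.65 -0.02  1.52  0.44]
R [[-0.084, 0.035, 0.996], [-0.996, -0.005, -0.084], [0.002, -0.999, 0.035]]
shift cm tool [-3.42  7.25 -2.81]
turn -0.075 [-0.035 -0.009  0.002] shift in final frame cm [-3.43  7.36 -2.53]
turn 3.066592653589793 [-0.004  3.132 -0.055] shift in final frame cm [3.43 7.36 2.53]
```

Call:
{"api": "servo_tool", "payload": {"commands": [-0.035, -0.009, 0, -1.8, 2.5, -1.4, 1, 0, 0, 0, -1.4, 2.5, -1.2, 1, 0, 0, 0, 0, 2, 0, 1, 0, 0, 0, 0, 0, 0, 1]}}

```text
t: 8.6
tool_pos: [0.5081, 0.3095, 0.2073]
tool_rot: [-1.169, 1.255, -1.261]
contact_force: [-0.3, -1.3, -0.5]
opening: 0.0856
```

```bash
python3 -c "
from h import *
go([.508,.3055,.116],-0.075)
"
```

```text
t 8.6 pos [0.5081 0.3095 0.2073] F [-0.29 -1.26 -0.47] M [0.02 0.03 0.06] open 0.0856 q [ 0.42 -0.01  1.71 -0.    1.43  0.49]
R [[-0.069, 0.007, 0.998], [-0.998, 0.002, -0.069], [-0.002, -1.0, 0.007]]
shift cm tool [ 0.42  9.13 -0.05]
turn -0.075 [-0.007  0.006 -0.002] shift in final frame cm [0.4  9.13 0.02]
turn 3.066592653589793 [-0.004 -3.135  0.011] shift in final frame cm [-0.4   9.13 -0.02]
```

Call:
{"api": "servo_tool", "payload": {"commands": [-0.007, 0.006, 0, 0.3, 2, 0, 1, 0, 0, 0, 0, 2, 0, 1, 0, 0, 0, 0, 2, 0, 1, 0, 0, 0, 0, 2, 0, 1, 0, 0, 0, 0, 0.8, 0, 1, 0, 0, 0, 0, 0, 0, 1]}}

```text
t: 9.2
tool_pos: [0.5124, 0.3051, 0.1214]
tool_rot: [-1.159, 1.264, -1.267]
contact_force: [-0.7, 0.7, 1.0]
opening: 0.0857
```

```bash
python3 -c "
from h import *
go([.508,.3055,.116],-0.075)
im=cap('scene'); cv2.imwrite('pics/s5.png',cv2.resize(im['frame'][180:360,300:500],None,fx=3.3,fy=3.3)[...,::-1])
im=cap('top'); cv2.imwrite('pics/t5.png',cv2.resize(im['frame'][130:290,130:330],None,fx=3.5,fy=3.5)[...,::-1])
"
```

```text
t 9.2 pos [0.5124 0.3051 0.1214] F [-0.67  0.65  0.99] M [0.01 0.04 0.03] open 0.0857 q [0.41 0.07 1.78 0.   1.28 0.49]
R [[-0.079, 0.009, 0.997], [-0.997, 0.006, -0.079], [-0.007, -1.0, 0.008]]
shift cm tool [-0.    0.53 -0.44]
turn -0.075 [-0.008 -0.005 -0.007] shift in final frame cm [-0.01  0.54 -0.44]
turn 3.066592653589793 [ 0.011  3.137 -0.013] shift in final frame cm [0.01 0.54 0.44]
```

View pics/s5.png

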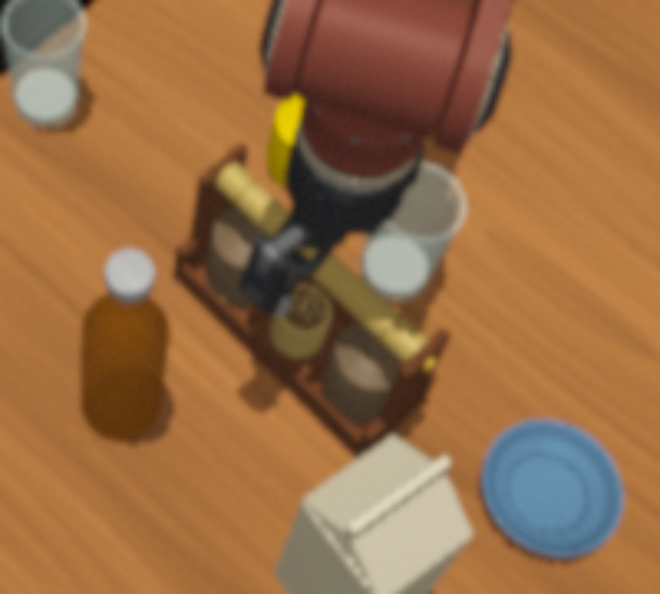

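View pics/t5.png

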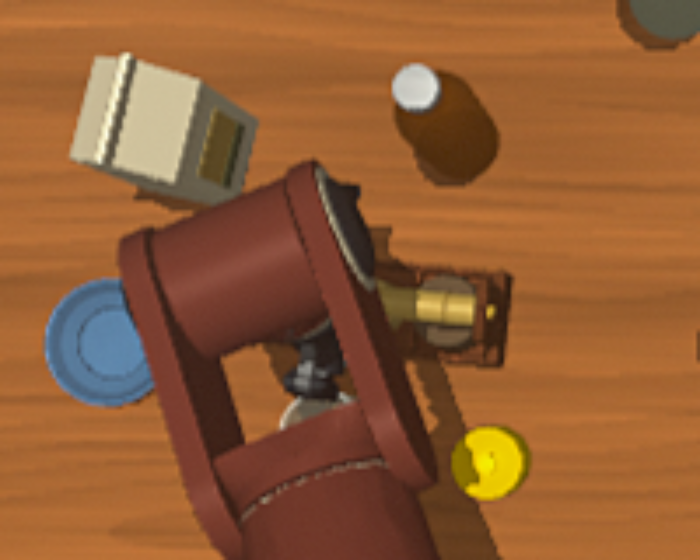

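The fingers straddle the handle at its middle, next to the fibre ring at crop (300,300). I'm correcting 4 mm, then gripping at 45 N.

Call:
{"api": "servo_tool", "payload": {"commands": [-0.008, -0.005, -0.007, 0, 0.5, -0.4, 1, 0, 0, 0, 0, 0, 0, 1, 0, 0, 0, 0, 0, 0, 0.6, 0, 0, 0, 0, 0, 0, 0.4, 0, 0, 0, 0, 0, 0, 0.25]}}

```text
t: 9.8
tool_pos: [0.5113, 0.3071, 0.1221]
tool_rot: [-1.164, 1.259, -1.265]
contact_force: [-0.9, 0.4, 0.2]
opening: 0.0439
```

Call:
{"api": "servo_tool", "payload": {"commands": [0, 0, 0, 0, 0, 0, 0.1, 0, 0, 0, 0, 0, 0, 0.1, 0, 0, 0, 0, 0, 0, 0.1, 0, 0, 0, 0, 0, 0, 0.1]}}

```text
t: 10.2
tool_pos: [0.5111, 0.3072, 0.1224]
tool_rot: [-1.165, 1.259, -1.265]
contact_force: [-0.4, 0.2, -0.7]
opening: 0.0205
```

```bash
python3 -c "
from h import *
go([.508,.3055,.130],-0.075)
"
```

```text
t 10.2 pos [0.5111 0.3072 0.1224] F [-0.35  0.22 -0.66] M [-0.02 -0.01 -0.03] open 0.0205 q [ 0.42  0.07  1.78 -0.    1.28  0.49]
R [[-0.074, 0.008, 0.997], [-0.997, 0.003, -0.074], [-0.004, -1.0, 0.008]]
shift cm tool [ 0.18 -0.76 -0.29]
turn -0.075 [-0.008  0.001 -0.004] shift in final frame cm [ 0.19 -0.76 -0.3 ]
turn 3.066592653589793 [-0.006 -3.14   0.013] shift in final frame cm [-0.19 -0.76  0.3 ]
```

Call:
{"api": "servo_tool", "payload": {"commands": [0, 0, 0, 0, -0.4, 0, 0.1, 0, 0, 0, 0, -0.4, 0, 0.1, 0, 0, 0, 0, -0.3, 0, 0.1, 0, 0, 0, 0, 0, 0, 0.1, 0, 0, 0, 0, 0, 0, 0.1]}}

```text
t: 10.7
tool_pos: [0.5081, 0.3053, 0.1292]
tool_rot: [-1.174, 1.262, -1.265]
contact_force: [0.1, -0.5, -5.1]
opening: 0.0203
```

```bash
python3 -c "
from h import *
go([.508,.3055,.130],-0.075)
im=cap('scene'); cv2.imwrite('pics/s6.png',cv2.resize(im['frame'][180:360,300:500],None,fx=3.3,fy=3.3)[...,::-1])
"
```

```text
t 10.7 pos [0.5081 0.3053 0.1292] F [ 0.1  -0.53 -5.09] M [-0.09 -0.11  0.02] open 0.0203 q [ 0.42  0.06  1.78 -0.    1.3   0.49]
R [[-0.073, 0.001, 0.997], [-0.997, -0.001, -0.073], [0.001, -1.0, 0.001]]
shift cm tool [-0.02 -0.08 -0.01]
turn -0.075 [-0.001  0.001  0.001] shift in final frame cm [-0.02 -0.08 -0.01]
turn 3.066592653589793 [ 2.00e-03 -3.14e+00  1.00e-03] shift in final frame cm [ 0.02 -0.08  0.01]
```

View pics/s6.png

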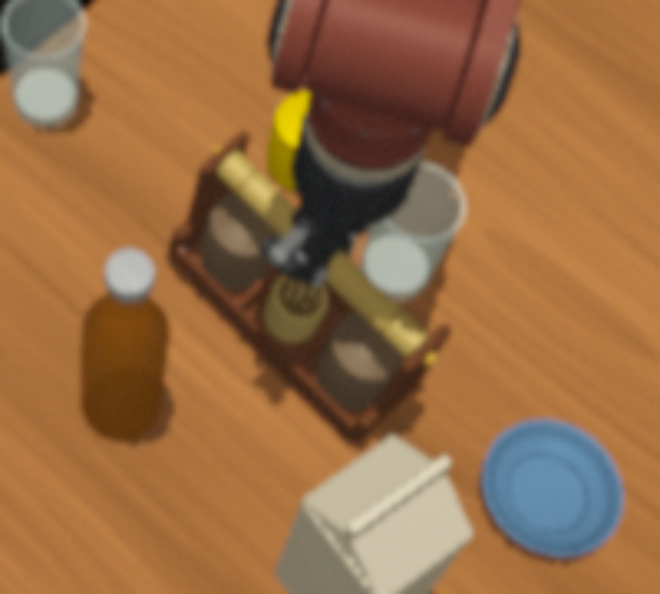

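```bash
cat >> h.py <<'E'
def lvl(im,cx=.508,cy=.3055,ang=np.radians(85.4),zmin=.10,zmax=.25,hw=.02):
    # per station along caddy axis: highest z near the handle line
    W=pts(im).reshape(-1,3);W=W[~np.isnan(W[:,0])]
    a=np.array([np.cos(ang),np.sin(ang)]);n=np.array([-a[1],a[0]])
    d=W[:,:2]-[cx,cy];s=d@a;t=d@n
    out=[]
    for s0 in np.arange(-.11,.111,.01):
        m=(abs(s-s0)<.005)&(abs(t)<hw)&(W[:,2]>zmin)&(W[:,2]<zmax)
        if m.sum()>3: out.append((round(s0*1000),round(np.percentile(W[m][:,2],90)*1000),int(m.sum())))
    print(out)
E
python3 -c "
from h import *
im=np.load('scene0.npz'); lvl(im)
im=cap('scene'); lvl(im); lvl(cap('top'))
go([.508,.33,.121],-0.075)"
```

```text
[(-100, 150, 40), (-90, 147, 87), (-80, 147, 40), (-70, 148, 38), (-60, 147, 39), (-50, 147, 40), (-40, 146, 38), (-30, 147, 45), (-20, 147, 41), (-10, 147, 41), (0, 147, 42), (10, 146, 46), (20, 147, 41), (30, 148, 45), (40, 149, 42), (50, 146, 44), (60, 147, 46), (70, 148, 46), (80, 147, 46), (90, 149, 62), (100, 147, 67)]
[(-100, 161, 102), (-90, 159, 42), (-80, 158, 47), (-70, 157, 63), (-60, 157, 54), (-50, 156, 47), (-40, 156, 41), (-30, 154, 16), (0, 181, 7), (10, 198, 98), (20, 230, 69), (30, 152, 46), (40, 150, 45), (50, 150, 46), (60, 149, 48), (70, 149, 45), (80, 147, 48), (90, 149, 96), (100, 146, 16)]
[(-100, 161, 109), (-90, 160, 42), (-80, 160, 37), (-70, 160, 37), (-60, 157, 36), (-50, 157, 37), (-40, 158, 36), (-30, 155, 34), (-20, 154, 7)]
t 10.85 pos [0.5081 0.3054 0.1292] F [-0.66  0.07 -4.37] M [-0.16  0.02  0.02] open 0.0202 q [ 0.42  0.06  1.78 -0.    1.3   0.49]
R [[-0.073, 0.001, 0.997], [-0.997, -0.001, -0.073], [0.001, -1.0, 0.001]]
shift cm tool [-2.45  0.82 -0.19]
turn -0.075 [-0.001  0.001  0.001] shift in final frame cm [-2.45  0.82 -0.19]
turn 3.066592653589793 [ 2.00e-03 -3.14e+00  1.00e-03] shift in final frame cm [2.45 0.82 0.19]
```

The light end is the right one (−y), which rose 14 mm while the left end stayed down. So the full jar is on the left (+y). I'll set it down, release, and slide 38 mm to the left along the handle.

Call:
{"api": "servo_tool", "payload": {"commands": [0, 0, 0, 0, 0.3, 0, 0.1, 0, 0, 0, 0, 0.3, 0, 0.1, 0, 0, 0, 0, 0.2, 0, 0.1, 0, 0, 0, 0, 0, 0, 0.1]}}

```text
t: 11.25
tool_pos: [0.5104, 0.304, 0.1279]
tool_rot: [-1.173, 1.257, -1.268]
contact_force: [-0.5, 1.5, -5.7]
opening: 0.0203
```

Call:
{"api": "servo_tool", "payload": {"commands": [0, 0, 0, 0, 0, 0, 0.3, 0, 0, 0, 0, 0, 0, 0.6, 0, 0, 0, 0, 0, 0, 0.6, 0, 0, 0, -1, 0, 0, 0.6, 0, 0, 0, -1.5, 0.1, 0, 0.6, 0, 0, 0, -1.2, 0.1, 0, 0.6, 0, 0, 0, 0, 0, 0, 0.6]}}

```text
t: 11.95
tool_pos: [0.5161, 0.3464, 0.129]
tool_rot: [-1.164, 1.254, -1.268]
contact_force: [0.8, -0.6, -0.5]
opening: 0.0512
```

```bash
python3 -c "
from h import *
im=cap('scene'); lvl(im)
go([.511,.3435,.117],-0.075)"
```

```text
[(-110, 149, 68), (-100, 146, 55), (-90, 146, 37), (-80, 147, 41), (-70, 146, 40), (-60, 148, 36), (-50, 147, 42), (-40, 146, 45), (-30, 146, 39), (-20, 146, 40), (-10, 146, 43), (0, 146, 40), (10, 146, 21), (40, 147, 4), (50, 148, 37), (60, 156, 50), (70, 146, 46), (80, 150, 68), (90, 145, 61)]
t 12.0 pos [0.516  0.3459 0.129 ] F [-0.63 -0.04 -0.07] M [ 0.   -0.01 -0.  ] open 0.0512 q [ 0.47  0.12  1.72 -0.01  1.29  0.55]
R [[-0.073, 0.012, 0.997], [-0.997, 0.0, -0.073], [-0.001, -1.0, 0.012]]
shift cm tool [ 0.28  1.19 -0.5 ]
turn -0.075 [-0.012  0.001 -0.001] shift in final frame cm [ 0.27  1.2  -0.48]
turn 3.066592653589793 [-2.00e-03 -3.14e+00  1.90e-02] shift in final frame cm [-0.27  1.2   0.48]
```

```bash
cat >> h.py <<'E'
def caddy():
    for n in('top','scene'):
        im=cap(n);W=pts(im);f=im['frame'].astype(int)
        # handle: bamboo yellow color, height near .146
        m=(W[...,2]>.12)&(W[...,2]<.2)&(f[...,0]>120)&(f[...,0]-f[...,2]>60)&(W[...,1]>.15)&(W[...,1]<.45)&(W[...,0]>.45)&(W[...,0]<.57)
        w=W[m]; vx,vy,x0,y0=cv2.fitLine(w[:,:2].astype(np.float32),cv2.DIST_HUBER,0,.01,.01).ravel()
        if vy<0: vx,vy=-vx,-vy
        s=(w[:,:2]-[x0,y0])@[vx,vy]
        b=(W[...,2]>.12)&(W[...,2]<.2)
        print(n,len(w),'angle',np.degrees(np.arctan2(vy,vx)).round(1),'x at y=.30',(x0+(.30-y0)*vx/vy).round(4),'ends y',(y0+np.percentile(s,.5)*vy).round(4),(y0+np.percentile(s,99.5)*vy).round(4))
E
python3 -c "
from h import *
import h
h.cap=lambda n:np.load(n+'0.npz'); caddy()
h.cap=lambda n:viewer.get_image(n); caddy()
im=cap('top');cv2.imwrite('pics/t7.png',cv2.resize(im['frame'][130:290,130:330],None,fx=3.5,fy=3.5)[...,::-1])"
```

```text
top 594 angle 85.3 x at y=.30 0.5089 ends y 0.2054 0.4036
scene 844 angle 86.1 x at y=.30 0.5136 ends y 0.2032 0.4037
top 331 angle 85.5 x at y=.30 0.5085 ends y 0.1925 0.3251
scene 584 angle 86.7 x at y=.30 0.5127 ends y 0.1918 0.3901
```

View pics/t7.png

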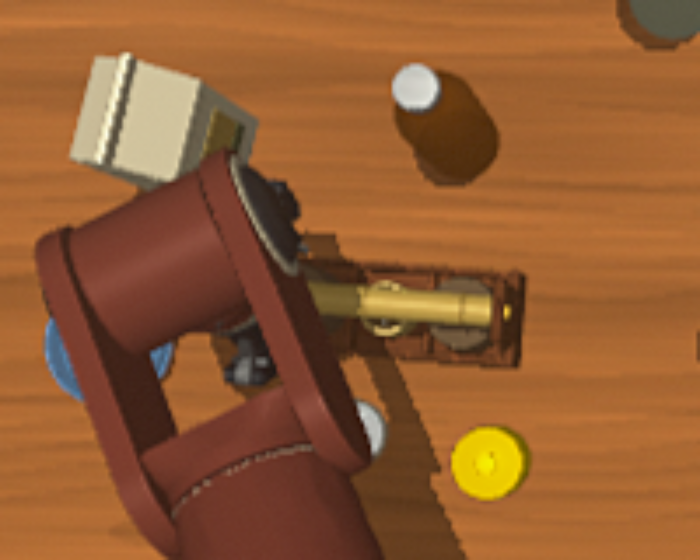

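The caddy slipped about 13 mm to −y when it dropped at release, so its centre is now about (.508,.292). The balance target is therefore y≈.329.

Call:
{"api": "servo_tool", "payload": {"commands": [-0.012, 0, 0, 1, 0.4, -0.4, 0.6, 0, 0, 0, 0.6, 0.4, 0, 0.6, 0, 0, 0, 0, 0.4, 0, 0.6, 0, 0, 0, 0, 0, 0, 0.6]}}

```text
t: 12.55
tool_pos: [0.5101, 0.3258, 0.1153]
tool_rot: [-1.173, 1.267, -1.265]
contact_force: [-0.3, -0.2, -0.0]
opening: 0.051
```

```bash
python3 -c "
from h import *
go([.512,.329,.117],-0.075)"
```

```text
t 12.55 pos [0.5101 0.3258 0.1153] F [-0.33 -0.18 -0.  ] M [0.01 0.02 0.04] open 0.051 q [0.45 0.1  1.76 0.   1.28 0.52]
R [[-0.077, -0.002, 0.997], [-0.997, 0.0, -0.077], [0.0, -1.0, -0.002]]
shift cm tool [-0.33 -0.17  0.17]
turn -0.075 [ 0.002 -0.002  0.   ] shift in final frame cm [-0.33 -0.17  0.17]
turn 3.066592653589793 [-0.00e+00  3.14e+00  3.00e-03] shift in final frame cm [ 0.33 -0.17 -0.17]
```

Call:
{"api": "servo_tool", "payload": {"commands": [0, 0, 0, -0.3, -0.1, 0.15, 0.6, 0, 0, 0, 0, 0, 0, 0.3, 0, 0, 0, 0, 0, 0, 0.1, 0, 0, 0, 0, 0, 0, 0.1, 0, 0, 0, 0, 0, 0, 0.1, 0, 0, 0, 0, 0, 0, 0.1]}}

```text
t: 13.15
tool_pos: [0.5115, 0.3288, 0.1164]
tool_rot: [-1.175, 1.267, -1.264]
contact_force: [-2.1, -0.3, -0.4]
opening: 0.0207
```

Call:
{"api": "servo_tool", "payload": {"commands": [0, 0, 0, 0, -0.4, 0, 0.1, 0, 0, 0, 0, -0.4, 0, 0.1, 0, 0, 0, 0, -0.4, 0, 0.1, 0, 0, 0, 0, 0, 0, 0.1]}}

```text
t: 13.55
tool_pos: [0.5083, 0.3273, 0.1234]
tool_rot: [-1.184, 1.271, -1.264]
contact_force: [0.8, 0.5, -7.2]
opening: 0.0208
```

```bash
python3 -c "
from h import *
im=cap('scene'); lvl(im,.508,.292)
lvl(cap('top'),.508,.292)
go([.512,.329,.117],-0.075)"
```

```text
[(-100, 157, 47), (-90, 154, 100), (-80, 156, 42), (-70, 154, 47), (-60, 154, 58), (-50, 155, 40), (-40, 154, 43), (-30, 154, 39), (-20, 155, 39), (-10, 154, 41), (0, 154, 40), (10, 153, 10), (30, 175, 5), (40, 191, 36), (50, 220, 114), (60, 154, 67), (70, 153, 48), (80, 154, 49), (90, 156, 77), (100, 154, 95)]
[(-100, 157, 74), (-90, 157, 42), (-80, 155, 37), (-70, 155, 39), (-60, 155, 37), (-50, 155, 37), (-40, 155, 35), (-30, 155, 39), (-20, 155, 37), (-10, 155, 34), (0, 155, 36), (10, 155, 30)]
t 13.65 pos [0.5079 0.3271 0.1229] F [ 0.68  0.43 -7.14] M [-0.02  0.05 -0.02] open 0.0204 q [0.45 0.1  1.75 0.   1.31 0.52]
R [[-0.076, -0.012, 0.997], [-0.997, -0.005, -0.076], [0.006, -1.0, -0.012]]
shift cm tool [-0.22  0.58  0.4 ]
turn -0.075 [ 0.012 -0.002  0.006] shift in final frame cm [-0.22  0.59  0.39]
turn 3.066592653589793 [-0.009  3.14   0.019] shift in final frame cm [ 0.22  0.59 -0.39]
```

Level at both ends with 7.1 N carried, so the caddy is fully off the table. I'm raising it gently.

Call:
{"api": "servo_tool", "payload": {"commands": [0.01, 0, 0.005, 0, -0.4, 0.2, 0.1, 0, 0, 0, 0, -0.6, 0, 0.1, 0, 0, 0, 0, -0.6, 0, 0.1, 0, 0, 0, 0, -0.6, 0, 0.1, 0, 0, 0, 0, -0.3, 0, 0.1, 0, 0, 0, 0, 0, 0, 0.1], "grip_force": 55}}

```text
t: 14.25
tool_pos: [0.5103, 0.3269, 0.1503]
tool_rot: [-1.173, 1.266, -1.265]
contact_force: [-0.3, 0.4, -8.4]
opening: 0.0203
```

```bash
python3 -c "
from h import *
im=cap('scene'); lvl(im,.508,.292)
go([.512,.329,.27],-0.075)
cv2.imwrite('pics/s8.png',cv2.resize(im['frame'][180:360,300:500],None,fx=3.3,fy=3.3)[...,::-1])"
```

```text
[(-100, 184, 42), (-90, 180, 163), (-80, 180, 82), (-70, 180, 82), (-60, 179, 97), (-50, 180, 103), (-40, 180, 98), (-30, 181, 45), (-20, 181, 43), (-10, 182, 45), (0, 181, 41), (10, 178, 11), (30, 203, 8), (40, 186, 73), (50, 233, 163), (60, 180, 105), (70, 179, 114), (80, 179, 109), (90, 183, 74), (100, 181, 127)]
t 14.3 pos [0.5103 0.3269 0.1501] F [-0.26 -0.76 -6.06] M [-0.02  0.03  0.  ] open 0.0201 q [0.45 0.07 1.73 0.   1.34 0.52]
R [[-0.077, -0.001, 0.997], [-0.997, -0.0, -0.077], [0.0, -1.0, -0.001]]
shift cm tool [ -0.22 -11.99   0.15]
turn -0.075 [ 0.001 -0.002  0.   ] shift in final frame cm [ -0.22 -11.99   0.16]
turn 3.066592653589793 [-1.00e-03  3.14e+00  1.00e-03] shift in final frame cm [  0.22 -11.99  -0.16]
```

View pics/s8.png

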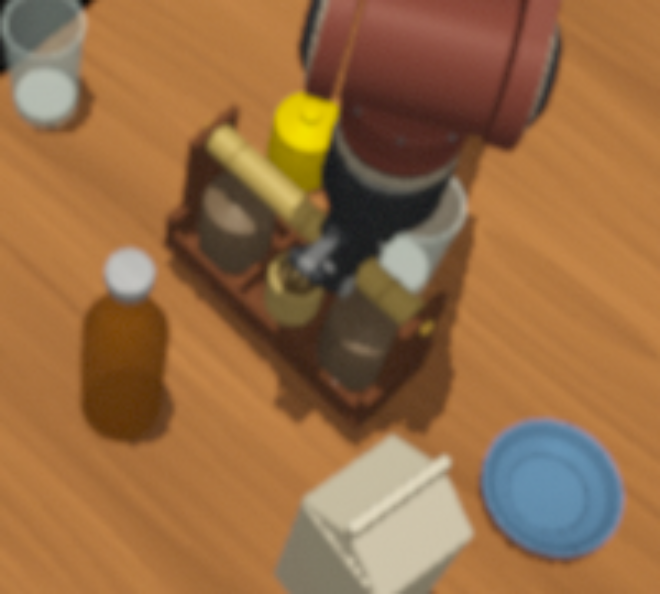

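Level, 34 mm up, jars upright. I'm raising it above the tumblers.

Call:
{"api": "servo_tool", "payload": {"commands": [0, 0, 0, 0, -0.5, 0, 0.1, 0, 0, 0, 0, -0.8, 0, 0.1, 0, 0, 0, 0, -1.1, 0, 0.1, 0, 0, 0, 0, -1.3, 0, 0.1, 0, 0, 0, 0, -1.3, 0, 0.1, 0, 0, 0, 0, -1.3, 0, 0.1, 0, 0, 0, 0, -1.3, 0, 0.1, 0, 0, 0, 0, -1.3, 0, 0.1, 0, 0, 0, 0, -1.3, 0, 0.1, 0, 0, 0, 0, -1, 0, 0.1, 0, 0, 0, 0, -0.7, 0, 0.1, 0, 0, 0, 0, -0.4, 0, 0.1, 0, 0, 0, 0, 0, 0, 0.1]}}

```text
t: 15.6
tool_pos: [0.5107, 0.3272, 0.286]
tool_rot: [-1.17, 1.265, -1.265]
contact_force: [-1.0, 0.9, -8.0]
opening: 0.0204
```

```bash
python3 -c "
from h import *
go([.462,-.19,.27],-0.04)
im=cap('scene'); lvl(im,.508,.292,zmax=.35)"
```

```text
t 15.6 pos [0.5107 0.3272 0.286 ] F [-1.    0.94 -7.97] M [-0.02 -0.03 -0.05] open 0.0204 q [ 0.45 -0.02  1.59  0.    1.56  0.52]
R [[-0.077, 0.001, 0.997], [-0.997, 0.001, -0.077], [-0.001, -1.0, 0.001]]
shift cm tool [51.94  1.55 -0.9 ]
turn -0.04 [-0.001 -0.037 -0.001] shift in final frame cm [51.87  1.6  -2.79]
turn 3.101592653589793 [ 1.000e-03  3.105e+00 -2.000e-03] shift in final frame cm [-51.87   1.6    2.79]
[(-100, 319, 51), (-90, 315, 270), (-80, 315, 112), (-70, 315, 94), (-60, 316, 125), (-50, 315, 137), (-40, 314, 247), (-30, 315, 143), (-20, 315, 102), (-10, 315, 145), (0, 315, 136), (10, 226, 134), (20, 222, 81), (30, 335, 61), (40, 323, 129), (50, 332, 171), (60, 315, 139), (70, 316, 151), (80, 315, 197), (90, 318, 92), (100, 314, 264)]
```

Call:
{"api": "servo_tool", "payload": {"commands": [0, 0, 0, 0.3, 0, 0, 0.1, 0, -0.004, 0, 0.6, 0, 0, 0.1, 0, -0.004, 0, 0.9, 0, 0, 0.1, 0, -0.004, 0, 1.2, 0, 0, 0.1, 0, -0.004, 0, 1.5, 0, 0, 0.1, 0, -0.004, 0, 1.7, 0, 0, 0.1, 0, -0.004, 0, 1.8, 0, 0, 0.1, 0, -0.004, 0, 1.8, 0, 0, 0.1, 0, -0.004, 0, 1.8, 0, 0, 0.1, 0, -0.004, 0, 1.8, 0, 0, 0.1, 0, 0, 0, 1.8, 0, 0, 0.1, 0, 0, 0, 1.8, 0, 0, 0.1, 0, 0, 0, 1.6, 0, 0, 0.1, 0, 0, 0, 1.4, 0, 0, 0.1, 0, 0, 0, 1.2, 0, 0, 0.1]}}

```text
t: 17.15
tool_pos: [0.4945, 0.0937, 0.2827]
tool_rot: [-1.196, 1.239, -1.244]
contact_force: [0.0, 0.9, -7.3]
opening: 0.0201
```

```bash
python3 -c "
from h import *
go([.462,-.19,.27],-0.04)"
```

```text
t 17.15 pos [0.4945 0.0937 0.2827] F [ 0.04  0.85 -7.31] M [-0.    0.   -0.05] open 0.0201 q [ 0.04 -0.27  1.82 -0.01  1.59  0.08]
R [[-0.042, -0.003, 0.999], [-0.999, -0.006, -0.042], [0.007, -1.0, -0.002]]
shift cm tool [28.47  1.47 -2.05]
turn -0.04 [ 0.002 -0.002  0.007] shift in final frame cm [28.47  1.27 -2.11]
turn 3.101592653589793 [-0.01   3.139  0.004] shift in final frame cm [-28.47   1.27   2.11]
```

Call:
{"api": "servo_tool", "payload": {"commands": [0, 0, 0.003, 1.4, 0, -0.1, 0.1, 0, 0, 0.003, 1.6, 0, -0.2, 0.1, 0, 0, 0, 1.8, 0, -0.2, 0.1, 0, 0, 0, 1.8, 0, -0.2, 0.1, 0, 0, 0, 1.8, 0, -0.2, 0.1, 0, 0, 0, 1.8, 0, -0.2, 0.1, 0, 0, 0, 1.8, 0, -0.2, 0.1, 0, 0, 0, 1.8, 0, -0.2, 0.1, 0, 0, 0, 1.8, 0, -0.2, 0.1, 0, 0, 0, 1.8, 0, -0.1, 0.1, 0, 0, 0, 1.6, 0, 0, 0.1, 0, 0, 0, 1.4, 0, 0, 0.1, 0, 0, 0, 1.2, 0, 0, 0.1, 0, 0, 0, 1, 0, 0, 0.1, 0, 0, 0, 0.7, 0, 0, 0.1, 0, 0, 0, 0.4, 0, 0, 0.1, 0, 0, 0, 0, 0, 0, 0.1]}}

```text
t: 18.85
tool_pos: [0.4574, -0.1628, 0.2846]
tool_rot: [-1.187, 1.241, -1.249]
contact_force: [-0.5, -0.1, -6.5]
opening: 0.0202
```

```bash
python3 -c "
from h import *
go([.462,-.19,.27],-0.04)
im=cap('scene');lvl(im,.461,-.2276,np.radians(87.7),.2,.4,.03);cv2.imwrite('pics/s9.png',im['frame'][...,::-1])
im=cap('top');lvl(im,.461,-.2276,np.radians(87.7),.2,.4,.03);cv2.imwrite('pics/t9.png',im['frame'][...,::-1])
"
```

```text
t 18.85 pos [ 0.4574 -0.1628  0.2846] F [-0.48 -0.07 -6.47] M [-0.07  0.03  0.05] open 0.0202 q [-0.49 -0.32  1.86 -0.    1.59 -0.45]
R [[-0.048, 0.003, 0.999], [-0.999, -0.004, -0.048], [0.004, -1.0, 0.003]]
shift cm tool [2.69 1.48 0.59]
turn -0.04 [-0.003 -0.008  0.004] shift in final frame cm [2.7  1.46 0.57]
turn 3.101592653589793 [-0.006  3.133 -0.005] shift in final frame cm [-2.7   1.46 -0.57]
[(-70, 315, 173), (-60, 314, 202), (-50, 314, 62), (-40, 314, 75), (-30, 313, 116), (-20, 313, 127), (-10, 250, 180), (0, 202, 12), (10, 314, 22), (20, 310, 57), (30, 235, 67), (40, 224, 74), (50, 352, 22), (60, 349, 98), (70, 385, 266), (80, 388, 377), (90, 313, 120), (100, 312, 122), (110, 314, 71)]
[(70, 250, 12), (80, 253, 22), (90, 312, 66), (100, 314, 112), (110, 314, 80)]
```

View pics/s9.png

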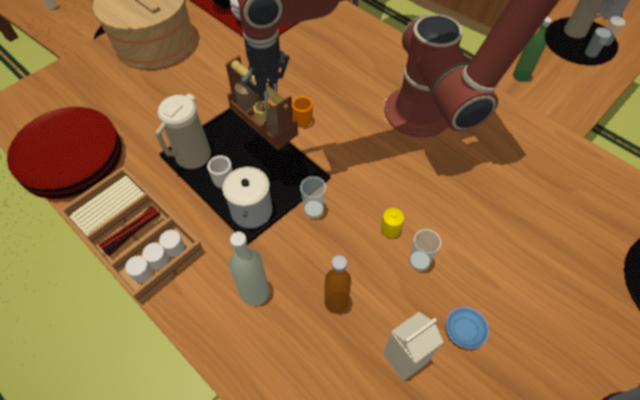

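View pics/t9.png

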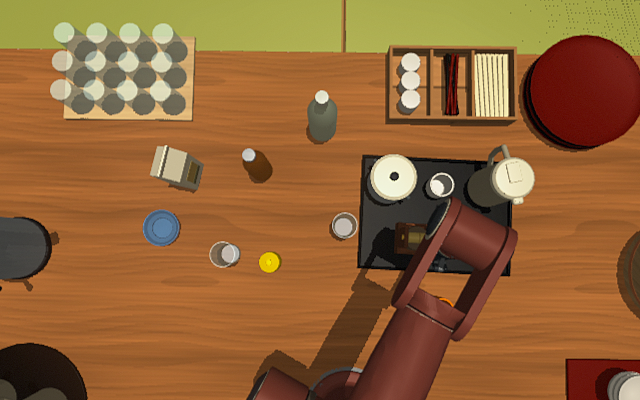

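Level over the tray, with the cup in place at top (440,185). I'm aligning and then descending.

Call:
{"api": "servo_tool", "payload": {"commands": [0, -0.004, 0, 0.5, 0.4, 0.2, 0.1, 0, -0.004, 0, 0.8, 0.6, 0.2, 0.1, 0, 0, 0, 0.6, 0.9, 0.1, 0.1, 0, 0, 0, 0.4, 1.2, 0, 0.1, 0, 0, 0, 0.2, 1.2, 0, 0.1, 0, 0, 0, 0, 1.2, 0, 0.1, 0, 0, 0, 0, 1.2, 0, 0.1, 0, 0, 0, 0, 1, 0, 0.1, 0, 0, 0, 0, 0.7, 0, 0.1, 0, 0, 0, 0, 0.4, 0, 0.1, 0, 0, 0, 0, 0, 0, 0.1]}}

```text
t: 20.05
tool_pos: [0.461, -0.1876, 0.1859]
tool_rot: [-1.193, 1.237, -1.235]
contact_force: [0.8, -0.5, -7.5]
opening: 0.0203
```

```bash
python3 -c "
from h import *
go([.462,-.19,.123],-0.04)
im=cap('scene');lvl(im,.461,-.2276,np.radians(87.7),.13,.35,.03)"
```

```text
t 20.05 pos [ 0.461  -0.1876  0.1859] F [ 0.83 -0.49 -7.5 ] M [ 0.    0.03 -0.03] open 0.0203 q [-0.54 -0.23  1.95 -0.    1.42 -0.5 ]
R [[-0.036, -0.001, 0.999], [-0.999, -0.0, -0.036], [0.0, -1.0, -0.001]]
shift cm tool [0.24 6.29 0.12]
turn -0.04 [0.001 0.004 0.   ] shift in final frame cm [0.24 6.29 0.11]
turn 3.101592653589793 [ 0.000e+00 -3.138e+00 -2.000e-03] shift in final frame cm [-0.24  6.29 -0.11]
[(-90, 216, 243), (-80, 215, 31), (-70, 216, 48), (-60, 213, 63), (-50, 214, 63), (-40, 214, 74), (-30, 213, 36), (-10, 216, 9), (0, 213, 16), (10, 210, 8), (30, 252, 36), (40, 251, 73), (50, 289, 333), (60, 332, 206), (70, 343, 201), (80, 344, 147), (90, 215, 29), (100, 215, 340), (110, 210, 17)]
```

Call:
{"api": "servo_tool", "payload": {"commands": [0, 0, 0, 0.1, 0.4, 0.05, 0.1, 0, 0, 0, 0.1, 0.6, 0.05, 0.1, 0, 0, 0, 0.1, 0.6, 0, 0.1, 0, 0, 0, 0.1, 0.6, 0, 0.1, 0, 0, 0, 0, 0.6, 0, 0.1, 0, 0, 0, 0, 0.6, 0, 0.1, 0, 0, 0, 0, 0.5, 0, 0.1, 0, 0, 0, 0, 0.4, 0, 0.1, 0, 0, 0, 0, 0.3, 0, 0.1, 0, 0, 0, 0, 0.2, 0, 0.1, 0, 0, 0, 0, 0, 0, 0.1]}}

```text
t: 21.2
tool_pos: [0.4633, -0.1927, 0.136]
tool_rot: [-1.192, 1.233, -1.239]
contact_force: [-0.9, -0.6, -7.7]
opening: 0.0201
```

```bash
python3 -c "
from h import *
go([.462,-.19,.123],-0.04)
im=cap('scene');lvl(im,.461,-.2276,np.radians(87.7),.1,.35,.03)"
```

```text
t 21.2 pos [ 0.4633 -0.1927  0.136 ] F [-0.88 -0.58 -7.65] M [-0.02  0.02 -0.04] open 0.0201 q [-0.54 -0.17  1.99 -0.    1.32 -0.51]
R [[-0.036, 0.002, 0.999], [-0.999, -0.002, -0.036], [0.002, -1.0, 0.002]]
shift cm tool [-0.27  1.3  -0.14]
turn -0.04 [-0.002  0.004  0.002] shift in final frame cm [-0.27  1.3  -0.14]
turn 3.101592653589793 [ 3.000e-03 -3.138e+00  4.000e-03] shift in final frame cm [0.27 1.3  0.14]
[(-100, 167, 65), (-90, 165, 141), (-80, 166, 38), (-70, 166, 39), (-60, 166, 46), (-50, 166, 41), (-40, 165, 25), (-10, 166, 10), (0, 164, 6), (20, 255, 6), (30, 198, 62), (40, 224, 162), (50, 243, 276), (60, 338, 243), (70, 342, 394), (80, 168, 33), (90, 168, 47), (100, 164, 224)]
```

Call:
{"api": "servo_tool", "payload": {"commands": [0, 0, 0, 0, 0.3, 0, 0.1, 0, 0, 0, 0, 0.35, 0, 0.1, 0, 0, 0, 0, 0.35, 0, 0.1, 0, 0, 0, 0, 0.35, 0, 0.1, 0, 0, 0, 0, 0.2, 0, 0.1, 0, 0, 0, 0, 0.1, 0, 0.1]}}

```text
t: 21.85
tool_pos: [0.4651, -0.1943, 0.1222]
tool_rot: [-1.192, 1.229, -1.243]
contact_force: [-3.1, 3.4, 3.8]
opening: 0.0202
```

```bash
python3 -c "
from h import *
go([.462,-.19,.123],-0.04)"
```

```text
t 21.85 pos [ 0.4651 -0.1943  0.1222] F [-3.14  3.41  3.85] M [0.63 0.79 0.06] open 0.0202 q [-0.54 -0.15  2.   -0.    1.29 -0.51]
R [[-0.036, 0.006, 0.999], [-0.999, -0.006, -0.036], [0.006, -1.0, 0.006]]
shift cm tool [-0.42 -0.08 -0.32]
turn -0.04 [-0.006  0.004  0.006] shift in final frame cm [-0.42 -0.08 -0.33]
turn 3.101592653589793 [ 0.009 -3.138  0.01 ] shift in final frame cm [ 0.42 -0.08  0.33]
```

It is down on the tray with the force turned upward (+3.8 N). I'm relaxing a touch, then opening the fingers.

Call:
{"api": "servo_tool", "payload": {"commands": [0, 0, 0, 0, 0, 0, 0.1, 0, 0, 0, 0, 0, 0, 0.2, 0, 0, 0, 0, 0, 0, 0.3, 0, 0, 0, 0, 0, 0, 0.5, 0, 0, 0, 0, 0, 0, 0.6, 0, 0, 0, 0, 0, 0, 0.6]}}

```text
t: 22.45
tool_pos: [0.4683, -0.1958, 0.126]
tool_rot: [-1.188, 1.221, -1.25]
contact_force: [0.2, -0.2, -0.1]
opening: 0.0514
```

```bash
python3 -c "
from h import *
go([.462,-.19,.123],-0.04)
im=cap('scene');lvl(im,.461,-.2276,np.radians(87.7),.1,.35,.03)
cv2.imwrite('pics/s10.png',cv2.resize(im['frame'][40:240,130:380],None,fx=3,fy=3)[...,::-1])"
```

```text
t 22.45 pos [ 0.4683 -0.1958  0.126 ] F [ 0.2  -0.19 -0.1 ] M [-0.02 -0.   -0.01] open 0.0514 q [-0.54 -0.15  1.99 -0.    1.29 -0.51]
R [[-0.036, 0.014, 0.999], [-0.999, -0.01, -0.036], [0.009, -1.0, 0.015]]
shift cm tool [-0.56  0.29 -0.65]
turn -0.04 [-0.015  0.004  0.009] shift in final frame cm [-0.55  0.3  -0.65]
turn 3.101592653589793 [ 0.014 -3.138  0.023] shift in final frame cm [0.55 0.3  0.65]
[(-100, 153, 94), (-90, 152, 69), (-80, 152, 22), (-70, 152, 23), (-60, 151, 27), (-50, 153, 18), (-40, 153, 5), (20, 154, 33), (30, 172, 58), (40, 226, 129), (50, 232, 144), (60, 333, 218), (70, 334, 323), (80, 153, 22), (90, 154, 85), (100, 148, 137)]
```

View pics/s10.png

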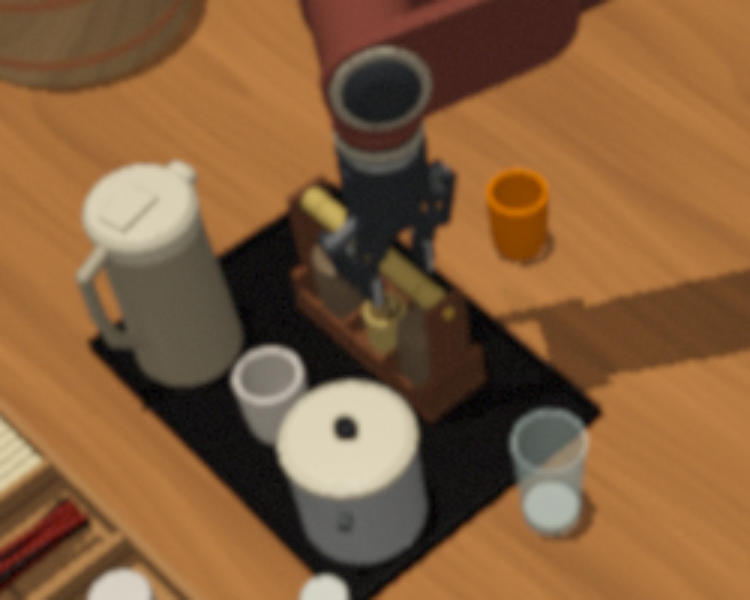

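The caddy sits flat and free between the open fingers. I'm rising straight up and backing off.

Call:
{"api": "servo_tool", "payload": {"commands": [-0.007, 0, 0.005, 0, -0.6, -0.2, 0.6, 0, 0, 0, 0, -1, 0, 0.6, 0, 0, 0, 0, -1.5, 0, 0.6, 0, 0, 0, 0, -2, 0, 0.6, 0, 0, 0, 0, -3, 0, 0.6, 0, 0, 0, 0, -3, 0, 0.6, 0, 0, 0, 0, -3, 0, 0.6, 0, 0, 0, 0, -3, 0, 0.6, 0, 0, 0, 4, -1, -1, 0.6, 0, 0, 0, 4.5, 0, -1, 0.6, 0, 0, 0, 4.5, 0, -1, 0.6, 0, 0, 0, 4.5, 0, -1, 0.6, 0, 0, 0, 4.5, 0, -1, 0.6, 0, 0, 0, 4.5, 0, -1, 0.6, 0, 0, 0, 4, 0, -1, 0.6, 0, 0, 0, 2, 0, 0, 0.6, 0, 0, 0, 0, 0, 0, 0.6]}}

```text
t: 24.2
tool_pos: [0.3813, -0.5299, 0.3449]
tool_rot: [-1.19, 1.2, -1.263]
contact_force: [0.4, 1.1, 0.3]
opening: 0.0513
```

Run:
```python
from h import *
go([.3,-.5,.3],-0.04)
im=cap('top');W=pts(im);f=im['frame'];cv2.imwrite('pics/t11.png',cv2.resize(f[130:300,320:550],None,fx=3.4,fy=3.4)[...,::-1])
w=W[140:280,360:515].reshape(-1,3)
def rect(m,n):
    r=cv2.minAreaRect(w[m][:,:2].astype(np.float32));print(n,m.sum(),np.round(r[0],4),np.round(r[1],3),round(r[2],1))
rect((w[:,2]>.13)&(w[:,2]<.17)&(w[:,0]<.52),'caddy top')
rect((w[:,2]>.07)&(w[:,2]<.1)&(w[:,0]>.54)&(w[:,1]<-.18)&(w[:,1]>-.28),'cup')
lvl(im,.464,-.23,np.radians(87.7),.1,.35,.03)
im=cap('scene');lvl(im,.464,-.23,np.radians(87.7),.1,.35,.03);cv2.imwrite('pics/s11.png',cv2.resize(im['frame'][40:240,130:380],None,fx=3,fy=3)[...,::-1])
```

```text
t 24.2 pos [ 0.3813 -0.5299  0.3449] F [0.38 1.1  0.35] M [ 0.03  0.02 -0.  ] open 0.0513 q [-1.07  0.05  1.43  0.01  1.63 -1.03]
R [[-0.032, 0.028, 0.999], [-0.999, -0.024, -0.031], [0.023, -0.999, 0.029]]
shift cm tool [-2.83  4.19 -8.35]
turn -0.04 [-0.029  0.008  0.023] shift in final frame cm [-2.66  4.49 -8.25]
turn 3.101592653589793 [ 0.036 -3.133  0.045] shift in final frame cm [2.66 4.49 8.25]
caddy top 870 [ 0.4615 -0.2284] [0.206 0.044] 88.6
cup 174 [ 0.598  -0.2305] [0.06  0.062] 27.0
[(-100, 155, 20), (-90, 154, 124), (-80, 152, 40), (-70, 153, 38), (-60, 152, 36), (-50, 153, 38), (-40, 153, 38), (-30, 152, 37), (-20, 154, 38), (-10, 153, 38), (0, 152, 38), (10, 153, 35), (20, 153, 37), (30, 154, 39), (40, 154, 35), (50, 154, 40), (60, 153, 37), (70, 152, 40), (80, 152, 35), (90, 154, 44), (100, 154, 111)]
[(-100, 154, 38), (-90, 152, 118), (-80, 153, 26), (-70, 153, 26), (-60, 151, 32), (-50, 151, 23), (-40, 152, 24), (-30, 153, 24), (-20, 153, 27), (-10, 152, 19), (0, 153, 29), (10, 152, 25), (20, 151, 26), (30, 154, 26), (40, 152, 25), (50, 151, 31), (60, 152, 21), (70, 152, 29), (80, 152, 27), (90, 155, 41), (100, 150, 188)]
```

View pics/t11.png

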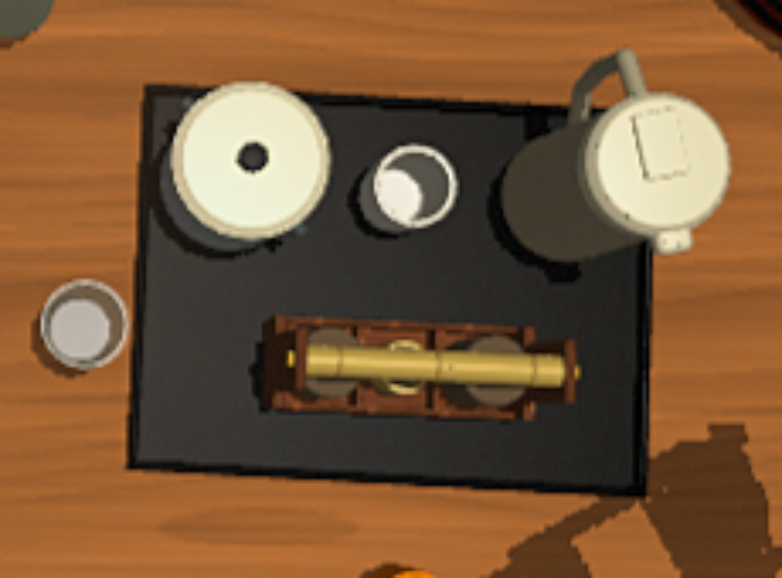

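View pics/s11.png

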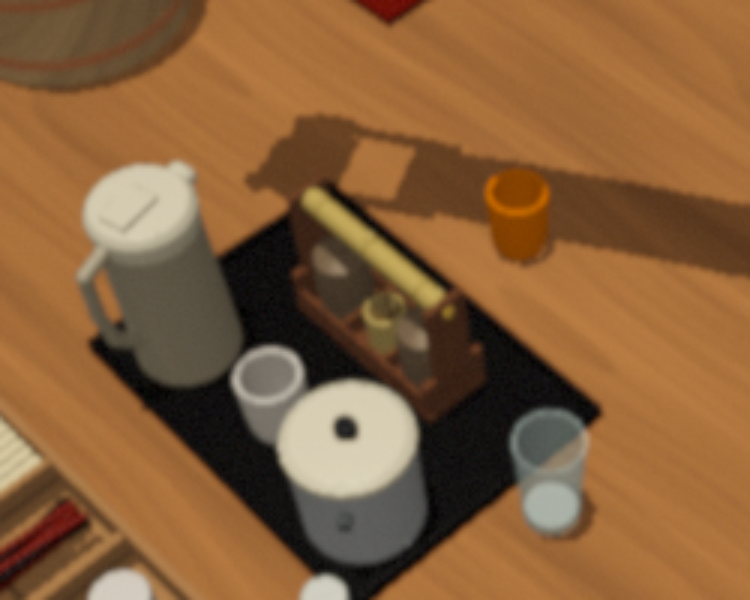

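Everything is in place: the caddy is flat with its jars upright, and the cup stands between the pail and jug. I'm letting the arm settle, then handing in.

Call:
{"api": "servo_tool", "payload": {"commands": [0, 0, 0, 0, 0, 0, 0.6, 0, 0, 0, 0, 0, 0, 0.6, 0, 0, 0, 0, 0, 0, 0.6]}}

```text
t: 24.6
tool_pos: [0.3836, -0.5246, 0.3471]
tool_rot: [-1.192, 1.195, -1.26]
contact_force: [-0.5, 0.0, -0.0]
opening: 0.0509
```

```bash
python3 -c "
from h import *
o=monitor.get_obs();print(o['t'],o['tool_pos'],abs(o['dq']).max(),o['contact_force'])
print(ticket.finish_job())"
```

```text
24.6 [ 0.38360559 -0.5245796   0.34707481] 0.013258774962453042 [-5.34316600e-01  3.08758297e-02 -3.91969544e-04]
the job is handed in; nothing more can be done
None
```

I moved the white cup to the back of the tray between the jug and the ice pail, then fetched the caddy and set it down in the tray's front half. I handed the job in at 24.6 s of the 72 s allowed.

A trial lift at the middle of the handle raised the right end and left the left end on the table, so the full jar is on the left. I regripped about 37 mm towards it. Both ends then rose level, and I carried it over the tumbler at 55 N.

**Last checks before handing in:**
- **Caddy:** its middle measured about 1 mm from the middle of the front half, and its length about 1° off the tray's long side. The handle was level, and its height fits the caddy sitting on the tray floor.
- **Jars and cup:** both jars looked upright. The cup looked upright and was about 8 mm short of midway.
- **Surroundings:** the jug, pail and near tumbler looked undisturbed. I did not measure their positions again, nor those of the bottles, carton and the other tumbler.

**Slip:** I let go after the trial lift a few millimetres too high, and the caddy dropped and slid about 13 mm along the table. I measured its position again before gripping.

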